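# Set the water-filter valve two turns open

## Robot

A 7-joint arm with a two-finger parallel gripper is mounted at the origin on a cart in front of the work surface, level with it; the furniture and walls round the work are solid. World frame = base frame: x ahead of the robot, y to its left, z up, the work surface at z = 0. Lengths are in m, angles in rad, forces in N, time in s.
With the tool pointing down it reaches from about 0.425 to 0.825 m from the base axis. Payload 3.6 kg.
Tool frame: the origin (TCP) lies between the finger pads, 19 mm behind the fingertips; this is the grasp point; z points along the fingers, y is the line along which they close (so a half turn about z gives the same grasp; the last joint's range is limited). The gripper opens to 85 mm and grips with 20 to 120 N. Pads are 22 mm wide; open, the fingers measure 114 mm over their backs; the gripper's body (76 mm by 85 mm) begins 54 mm behind the grasp point. The pads swing forward as they close: fully open they stand 13 mm farther back than shut.
Start: joints at [1.206, 0.615, -0.013, 1.423, 0.008, 1.103, -0.04], TCP at [0.215, -0.613, 0.25] pointing down, gripper open.
Joint ranges: [-3.12, 3.12], [-0.3, 2.06], [-1.34, 1.32], [0.26, 2.42], [-1.36, 4.5], [0.01, 1.98], [-2.84, 2.84]. Speed limits (rad/s): [2.79, 2.79, 3.14, 3.14, 3.14, 3.14, 3.14].

## Interface

Orientations are given as a 3x3 rotation matrix whose columns are the frame's x, y, z axes.
In Python, from plant import ctrl gives the robot as it stands.
- The arm moves only by the tool send_rows, never from a script. Its argument "moves" is a list of rows, each a list of 2 entries, a list of its own where there are three numbers: the shift along the world's x, y, z in cm, then the turn, a rotation vector about the world's x, y, z in rad. In form: [[[x, y, z], [ax, ay, az]], ...]. A call has 1 to 20 rows; each row is the pose to reach, as a shift and turn from the pose commanded when the call began; what a row does not reach only later rows make up. A row lasts 1/12 s, in which the tool goes at most 41.7 mm and 7.16 degrees, less where a joint would pass 70% of its speed; a pose out of reach is approached as far as the arm can. A call with a gripper value outside its range is refused whole. "fingers" is the closure, from 0 (fully open) to 1 (shut), set as the call begins (left out, the last holds). The fingers move at their own pace and stop on an object; "force" is the grip in N (left out, the last holds). Time passes only in rows, so rows that repeat a pose let the fingers close. It gives the time, the measured TCP pose, the force, the opening and the grip force at its end, in the units of the state.
- ctrl.get_state(): the state, without advancing time (a new reading comes with each control period).
- ctrl.capture(name): name is "scene" or "top" or "wrist"; returns a dict with "frame" (384x512x3 uint8, blue, green, red), "intrinsics" (3x3 intrinsics, pixels), "R" (3x3) and "t" (3): a world point X has camera coordinates R X + t; the wrist camera has in their place "tool_from_camera" (4x4, takes a point from camera to tool coordinates, whose origin is the TCP and whose axes are the flange's). Camera axes: x right, y down, z forward; pixel columns grow to the right and rows downward; lengths in m; the calibration is good to about 2 mm. A picture is of the moment at which its call begins: read the wrist's pose just before it. There is no depth.
- ctrl.close_job(): hands the job in; it is judged then, once.
Trained networks look in a picture, given as the dict that the camera call returned (one of the last four; its "shot" number tells which), for a name from the list of things; names that differ only in an ending like _2 or _b are one class to them, and where a whole thing is asked for, a point or a joint stands for the part that bears it (a point fixed in the world has none). Each returns a list of dicts, best first, with "score" (0 to 1); they miss things now and then, are a little off and sometimes report something else, mostly with a low value. They report only what shows in the picture. A call takes as long as a camera call.
- ctrl.boxes_of(picture, target): "rect" ([left, top, right, bottom] in pixels, round what is visible of it).
The state is a dict: "time_s": time; "joints": joint angles; "dq": joint speeds; "tau": joint torques, N m; "position": TCP position; "ee_rot": TCP orientation; "wrist_force": force on the tool from outside, world axes, zero at the start; "torque": the same for the moment, N m; "opening": opening from 0.0 (shut) to 1.0 (fully open); "grasp_force": force on a finger pad.
Only numpy, scipy, OpenCV 4.12 (cv2) and the standard library are available. Lean on these libraries where they do the work, as an engineer would, in place of code of your own. Each camera call takes 0.05 s, during which the arm holds its last target. There are 200 camera calls.

## Task

The flow valve of the countertop water filter has to be set afresh: take the black knob on the red handwheel and crank the wheel clockwise (seen from above) until it comes up gently against its closed stop, pause there a moment, then back it off exactly two full turns. Finish with the black knob still gripped between the fingers and the wheel held still at that setting, do not let go. Leave the mug under the spout, the jar and the lemon where they are.

Things in the scene. Friction and masses are not known exactly. Their poses are not given: they have to be found in the camera images.
- filter_tap: countertop water filter fixed to the worktop (place, yaw vary): white foot 12 mm high, x -170 to +65 mm, 120 mm wide; white housing 92 mm wide with a blue band; brass valve on top with a red handwheel; steel spout (16 mm tube, top 155 mm up) to its -x side, ending 106 mm from the axis, 118 mm up, over a drip tray. Origin on the worktop under the wheel's axis, z up
- valve_wheel (a joint): turn of the red handwheel about its vertical axis, rad, counted over several turns: 0 = closed, against the stop; grows counter-clockwise seen from above (opening), 6.283 a turn. Starts between one and two turns open; opens 4.5 turns at most. Stays where left; turning takes about 0.08 N m plus a little drag (1.5 to 3 N at the knob). It does not rise or sink
- valve_stem (a joint): twist of the short brass stem that carries the wheel, rad: a stiff spring (20 N m/rad), 0 when nothing presses. Once the wheel is closed, more clockwise push on the knob twists it below 0 (about -0.03 for 10 N, -0.1 for 36 N); it shows how hard the stop is pressed
- wheel_center (a point): centre of the red handwheel, on its vertical axis, 186 mm above the worktop. The rim is a ring of 55 mm radius, 12 mm thick, top at 192 mm, four spokes; the hub's top is at 196 mm. The point turns with the wheel; its -x axis points to the black knob
- knob_center (a point): middle of the upright black crank knob on the rim, 55 mm from the wheel's axis: a cylinder 24 mm in diameter and 45 mm tall, from 195 to 240 mm above the worktop (this point at 217.5 mm), which spins freely on its own pin, so that the fingers can keep their direction while the knob is led round in a circle
- spinner: the same black crank knob as a body; origin at the centre of its underside, 22.5 mm below knob_center
- mug: white mug, red inside, 83 mm wide (113 mm with the handle), 93 mm tall, standing loose on the drip tray under the spout; origin at its underside; bystander
- jar: glass jar of red jam with a white lid, 65 mm wide, 94 mm tall, loose, to the left of the filter; origin at its underside; bystander
- lemon: yellow lemon, 78 x 55 x 56 mm, loose, to the right of the filter; origin at its underside; bystander

How it is judged:
By the outcome, as a careful person would: the job done as asked, in the order asked, and still so for the second after the job is handed in, while the arm keeps its last pose, push and grip.
It also fails if it takes over 72 s, if anything falls off the work surface, if the arm or the gripper's body presses on something with over 40 N, if the wrist force passes 120 N, or if a joint passes its speed limit or range.

## Working session

There is one attempt and no reset: what is moved stays moved. The work goes in short steps, Python scripts to look and compute and a tool call to move; the robot and the scene stay as the last step left them, time stands still between calls to the robot, and variables do not carry over. Pictures are saved under pics/ and viewed, at most 10 in all, crops included, and the job is handed in when it is done.

Besides the shell and the picture viewer there is one more tool, called after "Call:" by a JSON object that holds its "name" and its "arguments", one argument or row to a line. send_rows: Moves the arm, as the interface text tells. Its arguments: {"type":"object","properties":{"moves":{"type":"array"},"fingers":{"type":"number"},"force":{"type":"number"}},"required":["moves"]}

```bash
mkdir -p pics; ls
cat > h.py <<'E'
import numpy as np, cv2
from plant import ctrl
def ray(p,u,v):
    d=np.linalg.inv(p["intrinsics"])@np.array([u,v,1.]); R=np.array(p["R"]); t=np.array(p["t"])
    return -R.T@t, R.T@d
def atz(p,u,v,z):
    c,d=ray(p,u,v); return c+d*(z-c[2])/d[2]
E
python3 - <<'E'
from h import *
s=ctrl.get_state(); print(s["time_s"],s["position"],s["ee_rot"],s["opening"])
ims=[]
for n in("scene","top"):
    p=ctrl.capture(n); ims.append(p["frame"])
    print(n,"cam",ray(p,256,192))
    for o,z in(("spinner",.2175),("valve_wheel",.19),("filter_tap",.1),("mug",.05),("jar",.05),("lemon",.03)):
        for b in ctrl.boxes_of(p,o)[:2]:
            r=b["rect"]; print(o,round(b["score"],2),np.round(r),atz(p,(r[0]+r[2])/2,(r[1]+r[3])/2,z).round(3))
cv2.imwrite("pics/a.png",cv2.resize(np.vstack(ims),(800,1200))[:600]); cv2.imwrite("pics/b.png",cv2.resize(ims[1],(800,600)))
E
```

```text
pics
0.0 [ 0.21516039 -0.61258097  0.24881995] [[ 9.43479776e-01  3.31428853e-01 -9.09613711e-04]
 [ 3.31430099e-01 -9.43476554e-01  2.46618434e-03]
 [-4.08345609e-05 -2.62826841e-03 -9.99996545e-01]] 0.9968095573746074
scene cam (array([0.01518221, 0.71095882, 0.90556765]), array([ 0.46042684, -0.57590421, -0.67556252]))
spinner 0.75 [184. 179. 196. 197.] [0.614 0.211 0.218]
valve_wheel 0.81 [189. 180. 243. 214.] [0.567 0.175 0.19 ]
valve_wheel 0.46 [184. 180. 194. 198.] [0.639 0.194 0.19 ]
filter_tap 0.91 [187. 180. 284. 293.] [0.502 0.183 0.1  ]
mug 0.88 [227. 233. 273. 280.] [0.461 0.178 0.05 ]
jar 0.94 [147. 280. 170. 323.] [0.541 0.409 0.05 ]
lemon 0.54 [345. 171. 362. 190.] [ 0.41  -0.262  0.03 ]
top cam (array([0.39290485, 0.07553094, 1.15944515]), array([ 0.12977637, -0.02789821, -0.99130413]))
spinner 0.58 [184. 148. 197. 159.] [0.619 0.212 0.218]
valve_wheel 0.87 [185. 151. 228. 195.] [0.573 0.175 0.19 ]
filter_tap 0.55 [185. 147. 236. 237.] [0.534 0.174 0.1  ]
mug 0.86 [192. 205. 226. 229.] [0.467 0.185 0.05 ]
jar 0.97 [113. 176. 142. 201.] [0.557 0.423 0.05 ]
lemon 0.67 [348. 223. 369. 240.] [ 0.415 -0.259  0.03 ]
```

View pics/a.png

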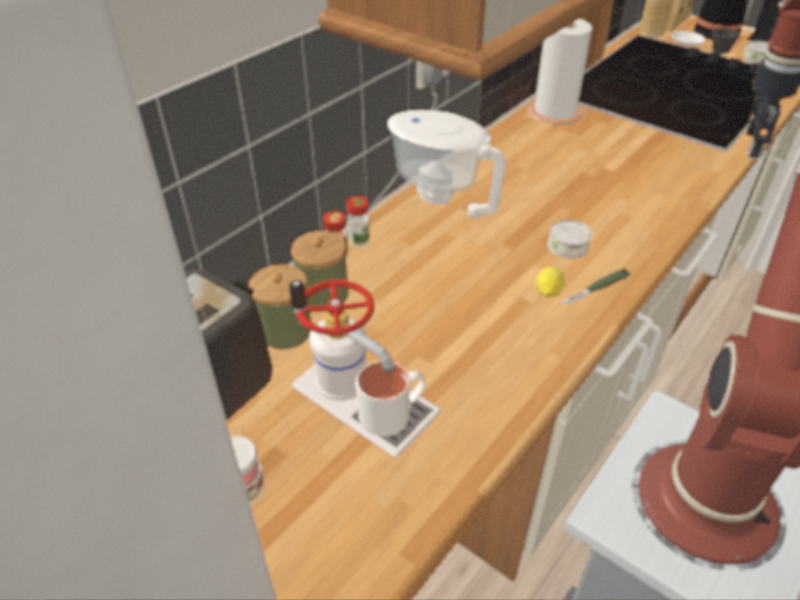

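View pics/b.png

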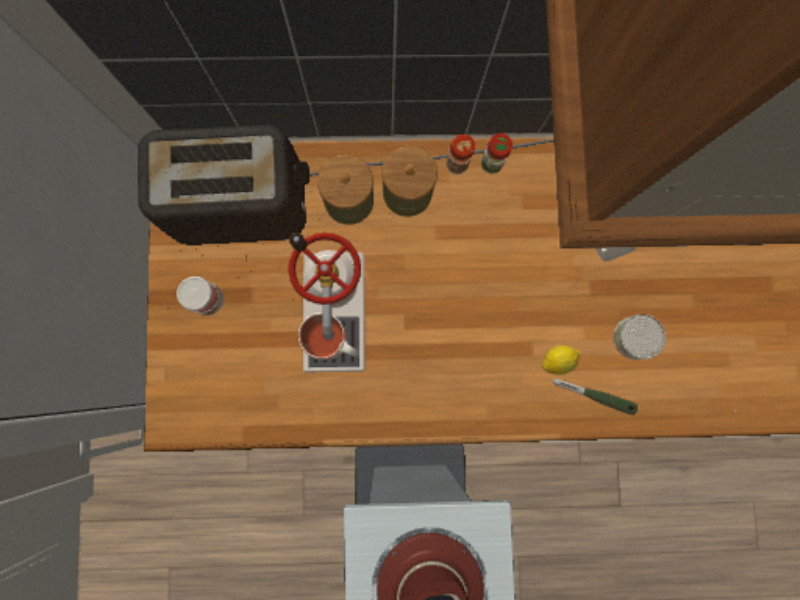

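The scene picture shows the wheel at about (335,305) with the knob at (297,293). The top picture shows the knob at (298,242), the hub at (325,268) and the spout toward the robot. The toaster and canisters stand behind, so I'll check their heights before moving.

```bash
cat >> h.py <<'E'
def tri(pa,a,pb,b):
    c1,d1=ray(pa,*a);c2,d2=ray(pb,*b)
    s=np.linalg.lstsq(np.c_[d1,-d2],c2-c1,rcond=None)[0]
    x,y=c1+d1*s[0],c2+d2*s[1]; return ((x+y)/2).round(3),np.linalg.norm(x-y).round(4)
E
python3 - <<'E'
from h import *
S=ctrl.capture("scene");T=ctrl.capture("top");k=1/1.5625
for n,a,b in(("toaster corner",(238,287),(278,212)),("can1 knob",(280,270),(346,180)),("can2 knob",(318,240),(410,170)),("hub",(336,303),(325,268)),("knobtop",(296,283),(297,240)),("spout end",(388,360),(328,335))):
    print(n,tri(S,np.array(a)*k,T,np.array(b)*k))
for z in(.4,.5,.6): print("cab",z,atz(T,560*k,245*k,z))
# ring ellipse
for p in(S,T):
    h=cv2.cvtColor(p["frame"],cv2.COLOR_BGR2HSV); m=((h[...,0]<8)|(h[...,0]>172))&(h[...,1]>150)&(h[...,2]>60)
    r=[b for b in ctrl.boxes_of(p,"valve_wheel")][0]["rect"]; q=np.zeros_like(m); l,t,rr,bb=[int(v) for v in r]; q[t-2:bb+3,l-2:rr+3]=1
    pts=np.argwhere(m&q)[:,::-1].astype(np.int32)
    e=cv2.fitEllipse(cv2.convexHull(pts)); print(e,atz(p,*e[0],.187).round(4))
E
```

```text
toaster corner (array([0.676, 0.253, 0.222]), np.float64(0.0286))
can1 knob (array([0.74 , 0.136, 0.15 ]), np.float64(0.0013))
can2 knob (array([0.761, 0.022, 0.137]), np.float64(0.0018))
hub (array([0.575, 0.171, 0.193]), np.float64(0.0023))
knobtop (array([0.613, 0.211, 0.24 ]), np.float64(0.0001))
spout end (array([0.469, 0.173, 0.137]), np.float64(0.0002))
cab 0.4 [ 0.56055353 -0.15856244  0.4       ]
cab 0.5 [ 0.53847837 -0.12773817  0.5       ]
cab 0.6 [ 0.51640322 -0.09691391  0.6       ]
((213.3335418701172, 196.07362365722656), (34.23309326171875, 49.87482452392578), 86.00938415527344) [0.5764 0.174  0.187 ]
((207.29043579101562, 171.36749267578125), (45.166099548339844, 45.74128723144531), 77.12361145019531) [0.5774 0.1737 0.187 ]
```

Call:
{"name": "send_rows", "arguments": {
  "moves": [
    [[0,0,3],[0,0,0]],
    [[2,3,6],[0,0,0.06]],
    [[5,6.5,8],[0,0,0.12]],
    [[8,10,8],[0,0,0.2]],
    [[11,13.5,8],[0,0,0.28]],
    [[13,17.5,8],[0,0,0.36]],
    [[15,21,8],[0,0,0.44]],
    [[17,25,8],[0,0,0.52]],
    [[19,28.5,8],[0,0,0.6]],
    [[20.5,32.5,8],[0,0,0.68]],
    [[21.5,36.5,8],[0,0,0.76]],
    [[22.5,40.5,8],[0,0,0.84]],
    [[23.5,44.5,8],[0,0,0.92]],
    [[24.5,48.5,8],[0,0,1.0]],
    [[25.5,52.5,8],[0,0,1.07]],
    [[26.5,56.5,8],[0,0,1.13]],
    [[27.5,60.5,8],[0,0,1.18]],
    [[28.5,64.5,8],[0,0,1.233]],
    [[29.5,68,8],[0,0,1.233]],
    [[30.5,71.3,8],[0,0,1.233]]
  ],
  "fingers": 0.3,
  "force": 30
}}

```text
time_s: 2.57
position: [0.518, 0.0929, 0.3304]
ee_rot: [[0.0, 1.0, 0.001], [1.0, -0.0, -0.0], [-0.0, 0.001, -1.0]]
wrist_force: [0.5, -0.5, 0.6]
opening: 0.7
grasp_force: 0.0
```

Call:
{"name": "send_rows", "arguments": {
  "moves": [
    [[3,3,0],[0,0,0]],
    [[5.5,6,0],[0,0,0]],
    [[7.5,8.5,0],[0,0,0]],
    [[9.4,11.1,-1],[0,0,0]],
    [[9.4,11.1,-1.5],[0,0,0]],
    [[9.4,11.1,-1.5],[0,0,0]],
    [[9.4,11.1,-1.5],[0,0,0]]
  ]
}}

```text
time_s: 3.15
position: [0.6116, 0.2013, 0.3144]
ee_rot: [[0.0, 1.0, -0.001], [1.0, -0.0, -0.001], [-0.001, -0.001, -1.0]]
wrist_force: [-0.6, -0.6, 0.8]
opening: 0.701
grasp_force: 0.0
```

Run:
```python
from h import *
s=ctrl.get_state(); P=np.array(s["position"]);R=np.array(s["ee_rot"]);print(P,s["opening"],np.round(s["joints"],2))
p=ctrl.capture("wrist");M=np.array(p["tool_from_camera"]);W=np.eye(4);W[:3,:3]=R;W[:3,3]=P;C=np.linalg.inv(W@M)
q=dict(p);q["R"]=C[:3,:3];q["t"]=C[:3,3]; print(ray(q,256,192))
for o,z in(("spinner",.2175),("spinner",.24),("valve_wheel",.187)):
    for b in ctrl.boxes_of(p,o)[:2]:
        r=b["rect"];print(o,b["score"],np.round(r),atz(q,(r[0]+r[2])/2,(r[1]+r[3])/2,z).round(4))
cv2.imwrite("pics/w.png",p["frame"])
```

```text
[0.6116311  0.20129055 0.31444356] 0.70133811270195 [-0.08  0.6  -0.49  1.33  0.28  1.28 -0.58]
(array([0.61222106, 0.26719102, 0.43829291]), array([ 0.00945635, -0.27342935, -0.96195541]))
spinner 0.81 [245. 171. 274. 208.] [0.6172 0.2066 0.2175]
spinner 0.81 [245. 171. 274. 208.] [0.6167 0.2128 0.24  ]
valve_wheel 0.96 [158. 154. 278. 270.] [0.5774 0.1754 0.187 ]
```

View pics/w.png

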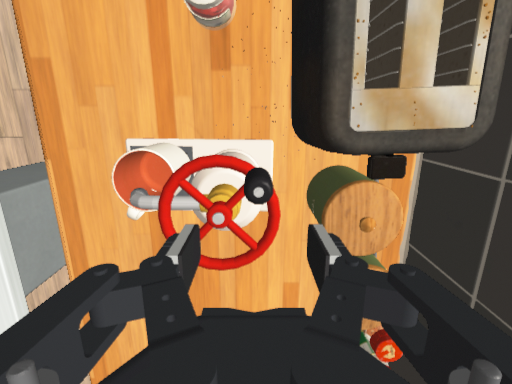

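Call:
{"name": "send_rows", "arguments": {
  "moves": [
    [[0.2,0,-1.5],[0,0,0]],
    [[0.2,0,-3],[0,0,0]],
    [[0.2,0,-4],[0,0,0]],
    [[0.2,0,-4.5],[0,0,0]],
    [[0.2,0,-4.5],[0,0,0]],
    [[0.2,0,-4.5],[0,0,0]]
  ]
}}

```text
time_s: 3.85
position: [0.6141, 0.202, 0.2705]
ee_rot: [[0.0, 1.0, 0.001], [1.0, -0.0, 0.0], [0.0, 0.001, -1.0]]
wrist_force: [-0.1, -0.1, -0.9]
opening: 0.699
grasp_force: 0.0
```

Run:
```python
from h import *
s=ctrl.get_state(); P=np.array(s["position"]);R=np.array(s["ee_rot"]);print(P)
p=ctrl.capture("wrist");M=np.array(p["tool_from_camera"]);W=np.eye(4);W[:3,:3]=R;W[:3,3]=P;C=np.linalg.inv(W@M)
q=dict(p);q["R"]=C[:3,:3];q["t"]=C[:3,3]
for o,z in(("spinner",.2175),("spinner",.23),("valve_wheel",.187)):
    for b in ctrl.boxes_of(p,o)[:2]:
        r=b["rect"];print(o,b["score"],np.round(r),atz(q,(r[0]+r[2])/2,(r[1]+r[3])/2,z).round(4))
```

```text
[0.61406756 0.20196695 0.27049397]
spinner 0.98 [238. 183. 275. 230.] [0.6169 0.2073 0.2175]
spinner 0.98 [238. 183. 275. 230.] [0.6167 0.2115 0.23  ]
valve_wheel 0.78 [135. 160. 280. 296.] [0.5767 0.178  0.187 ]
```

Call:
{"name": "send_rows", "arguments": {
  "moves": [
    [[0.2,0.4,0],[0,0,0]],
    [[0.3,0.8,0],[0,0,0]],
    [[0.3,0.8,-0.5],[0,0,0]],
    [[0.3,0.8,-1.5],[0,0,0]],
    [[0.3,0.8,-2.5],[0,0,0]],
    [[0.3,0.8,-3.5],[0,0,0]],
    [[0.3,0.8,-4.3],[0,0,0]],
    [[0.3,0.8,-4.8],[0,0,0]],
    [[0.3,0.8,-4.8],[0,0,0]],
    [[0.3,0.8,-4.8],[0,0,0]]
  ]
}}

```text
time_s: 4.88
position: [0.6168, 0.21, 0.2216]
ee_rot: [[0.0, 1.0, -0.001], [1.0, -0.0, -0.0], [-0.0, -0.001, -1.0]]
wrist_force: [0.5, 0.5, 0.0]
opening: 0.7
grasp_force: 0.0
```

Call:
{"name": "send_rows", "arguments": {
  "moves": [
    [[0,0,0],[0,0,0]],
    [[0,0,0],[0,0,0]],
    [[0,0,0],[0,0,0]],
    [[0,0,0],[0,0,0]],
    [[0,0,0],[0,0,0]],
    [[0,0,0],[0,0,0]],
    [[0,0,0],[0,0,0]],
    [[0,0,0],[0,0,0]]
  ],
  "fingers": 1,
  "force": 30
}}

```text
time_s: 5.55
position: [0.6167, 0.2102, 0.2226]
ee_rot: [[-0.0, 1.0, 0.0], [1.0, 0.0, 0.0], [0.0, 0.0, -1.0]]
wrist_force: [-2.9, -0.7, 4.5]
opening: 0.271
grasp_force: 30.0
```

Run:
```python
from h import *
s=ctrl.get_state();print(s["time_s"],s["position"],s["wrist_force"],s["opening"],s["grasp_force"])
p=ctrl.capture("wrist");cv2.imwrite("pics/g.png",p["frame"])
```

```text
5.55 [0.61674088 0.21022483 0.22256488] [-2.92516307 -0.74334222  4.45096964] 0.2708932175734101 30.04003018140793
```

View pics/g.png

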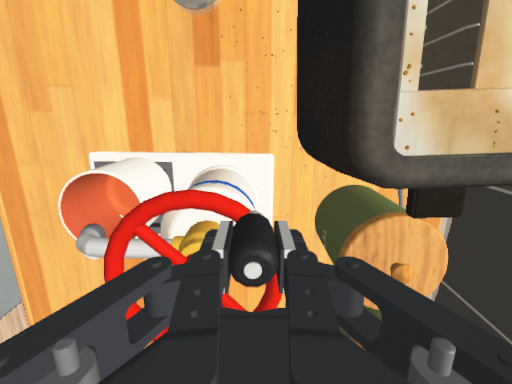

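```bash
cat >> h.py <<'E'
def arc(cx,cy,a0,a1,n,hold=2,pos=None,r=.055):
    import json
    pos=np.array(pos if pos is not None else ctrl.get_state()["position"][:2])
    a=np.radians(np.linspace(a0,a1,n+1)[1:]); X=np.c_[cx+r*np.cos(a),cy+r*np.sin(a)]-pos
    rows=[[[round(x*100,1),round(y*100,1),0],[0,0,0]] for x,y in X]; print(json.dumps(rows+[rows[-1]]*hold))
E
python3 -c "
from h import *
arc(.5757,.1737,41.6,-48.4,15,2,(.6168,.2102))"
```

```text
[[[0.4, -0.4, 0], [0, 0, 0]], [[0.7, -0.9, 0], [0, 0, 0]], [[0.9, -1.4, 0], [0, 0, 0]], [[1.1, -2.0, 0], [0, 0, 0]], [[1.3, -2.5, 0], [0, 0, 0]], [[1.4, -3.1, 0], [0, 0, 0]], [[1.4, -3.7, 0], [0, 0, 0]], [[1.4, -4.3, 0], [0, 0, 0]], [[1.3, -4.8, 0], [0, 0, 0]], [[1.1, -5.4, 0], [0, 0, 0]], [[0.9, -5.9, 0], [0, 0, 0]], [[0.6, -6.4, 0], [0, 0, 0]], [[0.3, -6.9, 0], [0, 0, 0]], [[-0.0, -7.4, 0], [0, 0, 0]], [[-0.5, -7.8, 0], [0, 0, 0]], [[-0.5, -7.8, 0], [0, 0, 0]], [[-0.5, -7.8, 0], [0, 0, 0]]]
```

Call:
{"name": "send_rows", "arguments": {
  "moves": [
    [[0.4,-0.4,0],[0,0,0]],
    [[0.7,-0.9,0],[0,0,0]],
    [[0.9,-1.4,0],[0,0,0]],
    [[1.1,-2.0,0],[0,0,0]],
    [[1.3,-2.5,0],[0,0,0]],
    [[1.4,-3.1,0],[0,0,0]],
    [[1.4,-3.7,0],[0,0,0]],
    [[1.4,-4.3,0],[0,0,0]],
    [[1.3,-4.8,0],[0,0,0]],
    [[1.1,-5.4,0],[0,0,0]],
    [[0.9,-5.9,0],[0,0,0]],
    [[0.6,-6.4,0],[0,0,0]],
    [[0.3,-6.9,0],[0,0,0]],
    [[0,-7.4,0],[0,0,0]],
    [[-0.5,-7.8,0],[0,0,0]],
    [[-0.5,-7.8,0],[0,0,0]],
    [[-0.5,-7.8,0],[0,0,0]]
  ]
}}

```text
time_s: 7.02
position: [0.6129, 0.1295, 0.2227]
ee_rot: [[0.002, 1.0, 0.002], [1.0, -0.002, -0.003], [-0.003, 0.002, -1.0]]
wrist_force: [1.6, -1.4, 5.9]
opening: 0.276
grasp_force: 30.2
```

```bash
python3 -c "
from h import *
s=ctrl.get_state();print(s['position'],s['wrist_force'],s['opening'])
arc(.5757,.1737,-48.4,-138.4,15,2,(.6118,.1322))"
```

```text
[0.61287428 0.12945976 0.22269938] [ 1.58012499 -1.39311444  5.87121475] 0.27618032642088947
[[[-0.4, -0.3, 0], [0, 0, 0]], [[-0.9, -0.6, 0], [0, 0, 0]], [[-1.4, -0.9, 0], [0, 0, 0]], [[-1.9, -1.1, 0], [0, 0, 0]], [[-2.5, -1.2, 0], [0, 0, 0]], [[-3.1, -1.3, 0], [0, 0, 0]], [[-3.6, -1.3, 0], [0, 0, 0]], [[-4.2, -1.3, 0], [0, 0, 0]], [[-4.8, -1.2, 0], [0, 0, 0]], [[-5.3, -1.1, 0], [0, 0, 0]], [[-5.9, -0.9, 0], [0, 0, 0]], [[-6.4, -0.6, 0], [0, 0, 0]], [[-6.9, -0.3, 0], [0, 0, 0]], [[-7.3, 0.1, 0], [0, 0, 0]], [[-7.7, 0.5, 0], [0, 0, 0]], [[-7.7, 0.5, 0], [0, 0, 0]], [[-7.7, 0.5, 0], [0, 0, 0]]]
```

Call:
{"name": "send_rows", "arguments": {
  "moves": [
    [[-0.4,-0.3,0],[0,0,0]],
    [[-0.9,-0.6,0],[0,0,0]],
    [[-1.4,-0.9,0],[0,0,0]],
    [[-1.9,-1.1,0],[0,0,0]],
    [[-2.5,-1.2,0],[0,0,0]],
    [[-3.1,-1.3,0],[0,0,0]],
    [[-3.6,-1.3,0],[0,0,0]],
    [[-4.2,-1.3,0],[0,0,0]],
    [[-4.8,-1.2,0],[0,0,0]],
    [[-5.3,-1.1,0],[0,0,0]],
    [[-5.9,-0.9,0],[0,0,0]],
    [[-6.4,-0.6,0],[0,0,0]],
    [[-6.9,-0.3,0],[0,0,0]],
    [[-7.3,0.1,0],[0,0,0]],
    [[-7.7,0.5,0],[0,0,0]],
    [[-7.7,0.5,0],[0,0,0]],
    [[-7.7,0.5,0],[0,0,0]]
  ]
}}

```text
time_s: 8.43
position: [0.5348, 0.1361, 0.2226]
ee_rot: [[0.0, 1.0, 0.001], [1.0, -0.0, -0.002], [-0.002, 0.001, -1.0]]
wrist_force: [-1.6, -0.4, 8.7]
opening: 0.271
grasp_force: 30.2
```

```bash
python3 -c "
from h import *
s=ctrl.get_state();print(s['position'],s['wrist_force'],s['opening'])
arc(.5757,.1737,-138.4,-228.4,15,2,(.5348,.1372))"
```

```text
[0.53483577 0.13610122 0.22255272] [-1.59045455 -0.44336619  8.73067034] 0.27077287628792834
[[[-0.4, 0.4, 0], [0, 0, 0]], [[-0.7, 0.9, 0], [0, 0, 0]], [[-0.9, 1.4, 0], [0, 0, 0]], [[-1.2, 2.0, 0], [0, 0, 0]], [[-1.3, 2.5, 0], [0, 0, 0]], [[-1.4, 3.1, 0], [0, 0, 0]], [[-1.4, 3.7, 0], [0, 0, 0]], [[-1.4, 4.3, 0], [0, 0, 0]], [[-1.3, 4.8, 0], [0, 0, 0]], [[-1.1, 5.4, 0], [0, 0, 0]], [[-0.9, 5.9, 0], [0, 0, 0]], [[-0.7, 6.4, 0], [0, 0, 0]], [[-0.3, 6.9, 0], [0, 0, 0]], [[0.0, 7.4, 0], [0, 0, 0]], [[0.4, 7.8, 0], [0, 0, 0]], [[0.4, 7.8, 0], [0, 0, 0]], [[0.4, 7.8, 0], [0, 0, 0]]]
```

Call:
{"name": "send_rows", "arguments": {
  "moves": [
    [[-0.4,0.4,0],[0,0,0]],
    [[-0.7,0.9,0],[0,0,0]],
    [[-0.9,1.4,0],[0,0,0]],
    [[-1.2,2.0,0],[0,0,0]],
    [[-1.3,2.5,0],[0,0,0]],
    [[-1.4,3.1,0],[0,0,0]],
    [[-1.4,3.7,0],[0,0,0]],
    [[-1.4,4.3,0],[0,0,0]],
    [[-1.3,4.8,0],[0,0,0]],
    [[-1.1,5.4,0],[0,0,0]],
    [[-0.9,5.9,0],[0,0,0]],
    [[-0.7,6.4,0],[0,0,0]],
    [[-0.3,6.9,0],[0,0,0]],
    [[0,7.4,0],[0,0,0]],
    [[0.4,7.8,0],[0,0,0]],
    [[0.4,7.8,0],[0,0,0]],
    [[0.4,7.8,0],[0,0,0]]
  ]
}}

```text
time_s: 9.85
position: [0.5404, 0.213, 0.2224]
ee_rot: [[0.001, 1.0, 0.003], [1.0, -0.001, -0.003], [-0.003, 0.003, -1.0]]
wrist_force: [2.0, -1.5, 5.5]
opening: 0.271
grasp_force: 30.2
```

```bash
python3 -c "
from h import *
s=ctrl.get_state();print(s['position'],s['wrist_force'],s['opening'])
q=np.array([[.6167,.2102],[.6129,.1295],[.5348,.1361],s['position'][:2]])
x=np.linalg.lstsq(np.c_[2*q,np.ones(4)],(q**2).sum(1),rcond=None)[0];print(x[:2],np.sqrt(x[2]+x[0]**2+x[1]**2),np.degrees(np.arctan2(*(q-x[:2]).T[::-1])))
arc(.5757,.1737,131.6,41.6,15,2,(.5388,.2152))"
```

```text
[0.54042912 0.21303986 0.22237803] [ 2.03221684 -1.46650404  5.45558675] 0.2714674726533792
[0.57710552 0.17165151] 0.055280024910960464 [  44.23310597  -49.66253981 -139.95793118  131.54584471]
[[[0.5, 0.3, 0], [0, 0, 0]], [[1.0, 0.6, 0], [0, 0, 0]], [[1.5, 0.9, 0], [0, 0, 0]], [[2.0, 1.1, 0], [0, 0, 0]], [[2.6, 1.2, 0], [0, 0, 0]], [[3.2, 1.3, 0], [0, 0, 0]], [[3.7, 1.3, 0], [0, 0, 0]], [[4.3, 1.3, 0], [0, 0, 0]], [[4.9, 1.2, 0], [0, 0, 0]], [[5.4, 1.1, 0], [0, 0, 0]], [[6.0, 0.9, 0], [0, 0, 0]], [[6.5, 0.6, 0], [0, 0, 0]], [[7.0, 0.3, 0], [0, 0, 0]], [[7.4, -0.1, 0], [0, 0, 0]], [[7.8, -0.5, 0], [0, 0, 0]], [[7.8, -0.5, 0], [0, 0, 0]], [[7.8, -0.5, 0], [0, 0, 0]]]
```

```bash
python3 -c "
from h import *
arc(.5771,.1717,131.5,47.5,14,2,(.5388,.2152))"
```

```text
[[[0.6, 0.1, 0], [0, 0, 0]], [[1.1, 0.4, 0], [0, 0, 0]], [[1.6, 0.7, 0], [0, 0, 0]], [[2.2, 0.9, 0], [0, 0, 0]], [[2.7, 1.0, 0], [0, 0, 0]], [[3.3, 1.1, 0], [0, 0, 0]], [[3.9, 1.1, 0], [0, 0, 0]], [[4.5, 1.1, 0], [0, 0, 0]], [[5.0, 1.0, 0], [0, 0, 0]], [[5.6, 0.9, 0], [0, 0, 0]], [[6.1, 0.7, 0], [0, 0, 0]], [[6.6, 0.4, 0], [0, 0, 0]], [[7.1, 0.1, 0], [0, 0, 0]], [[7.5, -0.3, 0], [0, 0, 0]], [[7.5, -0.3, 0], [0, 0, 0]], [[7.5, -0.3, 0], [0, 0, 0]]]
```

Call:
{"name": "send_rows", "arguments": {
  "moves": [
    [[0.6,0.1,0],[0,0,0]],
    [[1.1,0.4,0],[0,0,0]],
    [[1.6,0.7,0],[0,0,0]],
    [[2.2,0.9,0],[0,0,0]],
    [[2.7,1.0,0],[0,0,0]],
    [[3.3,1.1,0],[0,0,0]],
    [[3.9,1.1,0],[0,0,0]],
    [[4.5,1.1,0],[0,0,0]],
    [[5.0,1.0,0],[0,0,0]],
    [[5.6,0.9,0],[0,0,0]],
    [[6.1,0.7,0],[0,0,0]],
    [[6.6,0.4,0],[0,0,0]],
    [[7.1,0.1,0],[0,0,0]],
    [[7.5,-0.3,0],[0,0,0]],
    [[7.5,-0.3,0],[0,0,0]],
    [[7.5,-0.3,0],[0,0,0]]
  ]
}}

```text
time_s: 11.18
position: [0.6148, 0.2118, 0.2226]
ee_rot: [[0.001, 1.0, 0.002], [1.0, -0.001, 0.001], [0.001, 0.002, -1.0]]
wrist_force: [1.5, 1.9, 6.8]
opening: 0.274
grasp_force: 30.3
```

```bash
cat >> h.py <<'E'
C0=np.array([.5771,.1717])
def st():
    s=ctrl.get_state();d=np.array(s['position'][:2])-C0;a=np.arctan2(d[1],d[0]);f=np.array(s['wrist_force'])
    print('t',round(s['time_s'],2),'ang',np.degrees(a).round(2),'r',np.linalg.norm(d).round(4),'Ft(ccw+)',(f[:2]@[-np.sin(a),np.cos(a)]).round(2),'Fr',(f[:2]@[np.cos(a),np.sin(a)]).round(2),'Fz',f[2].round(1))
E
python3 -c "
from h import *
st();arc(.5771,.1717,47.5,35.5,4,3,(.6138,.2122));
import math
for k in range(19):
  a=math.radians(47.5-12*k);print(47.5-12*k,np.round([57.71+5.5*math.cos(a),17.17+5.5*math.sin(a)],1))"
```

```text
t 11.18 ang 46.75 r 0.055 Ft(ccw+) 0.24 Fr 2.43 Fz 6.8
[[[0.3, -0.2, 0], [0, 0, 0]], [[0.4, -0.4, 0], [0, 0, 0]], [[0.6, -0.6, 0], [0, 0, 0]], [[0.8, -0.9, 0], [0, 0, 0]], [[0.8, -0.9, 0], [0, 0, 0]], [[0.8, -0.9, 0], [0, 0, 0]], [[0.8, -0.9, 0], [0, 0, 0]]]
47.5 [61.4 21.2]
35.5 [62.2 20.4]
23.5 [62.8 19.4]
11.5 [63.1 18.3]
-0.5 [63.2 17.1]
-12.5 [63.1 16. ]
-24.5 [62.7 14.9]
-36.5 [62.1 13.9]
-48.5 [61.4 13.1]
-60.5 [60.4 12.4]
-72.5 [59.4 11.9]
-84.5 [58.2 11.7]
-96.5 [57.1 11.7]
-108.5 [56. 12.]
-120.5 [54.9 12.4]
-132.5 [54.  13.1]
-144.5 [53.2 14. ]
-156.5 [52.7 15. ]
-168.5 [52.3 16.1]
```

Call:
{"name": "send_rows", "arguments": {
  "moves": [
    [[0.4,-0.3,0],[0,0,0]],
    [[0.7,-0.7,0],[0,0,0]],
    [[1.0,-1.1,0],[0,0,0]],
    [[1.0,-1.1,0],[0,0,0]],
    [[1.0,-1.1,0],[0,0,0]]
  ]
}}

```text
time_s: 11.6
position: [0.6244, 0.2003, 0.2225]
ee_rot: [[0.001, 1.0, 0.001], [1.0, -0.001, -0.0], [-0.0, 0.001, -1.0]]
wrist_force: [0.2, -0.1, 5.5]
opening: 0.275
grasp_force: 30.4
```

```bash
python3 -c "
from h import *
st()"
```

```text
t 11.6 ang 31.16 r 0.0552 Ft(ccw+) -0.16 Fr 0.11 Fz 5.5
```

Call:
{"name": "send_rows", "arguments": {
  "moves": [
    [[0.2,-0.4,0],[0,0,0]],
    [[0.4,-0.9,0],[0,0,0]],
    [[0.6,-1.3,0],[0,0,0]],
    [[0.6,-1.3,0],[0,0,0]],
    [[0.6,-1.3,0],[0,0,0]]
  ]
}}

```text
time_s: 12.02
position: [0.6302, 0.1871, 0.2225]
ee_rot: [[0.001, 1.0, 0.001], [1.0, -0.001, -0.001], [-0.001, 0.001, -1.0]]
wrist_force: [0.3, 0.4, 6.9]
opening: 0.269
grasp_force: 30.4
```

Call:
{"name": "send_rows", "arguments": {
  "moves": [
    [[0.1,-0.5,0],[0,0,0]],
    [[0.2,-0.9,0],[0,0,0]],
    [[0.2,-1.4,0],[0,0,0]],
    [[0.2,-1.4,0],[0,0,0]],
    [[0.2,-1.4,0],[0,0,0]]
  ]
}}

```text
time_s: 12.43
position: [0.6324, 0.1731, 0.2226]
ee_rot: [[0.001, 1.0, 0.001], [1.0, -0.001, -0.001], [-0.001, 0.001, -1.0]]
wrist_force: [1.0, 0.1, 5.9]
opening: 0.273
grasp_force: 30.3
```

Call:
{"name": "send_rows", "arguments": {
  "moves": [
    [[0,-0.5,0],[0,0,0]],
    [[0,-0.9,0],[0,0,0]],
    [[-0.1,-1.4,0],[0,0,0]],
    [[-0.1,-1.4,0],[0,0,0]],
    [[-0.1,-1.4,0],[0,0,0]]
  ]
}}

```text
time_s: 12.85
position: [0.6311, 0.1591, 0.2226]
ee_rot: [[0.001, 1.0, 0.001], [1.0, -0.001, -0.001], [-0.001, 0.001, -1.0]]
wrist_force: [1.1, 0.3, 6.2]
opening: 0.273
grasp_force: 30.4
```

Call:
{"name": "send_rows", "arguments": {
  "moves": [
    [[-0.1,-0.4,0],[0,0,0]],
    [[-0.3,-0.9,0],[0,0,0]],
    [[-0.5,-1.3,0],[0,0,0]],
    [[-0.5,-1.3,0],[0,0,0]],
    [[-0.5,-1.3,0],[0,0,0]]
  ]
}}

```text
time_s: 13.27
position: [0.6262, 0.1459, 0.2226]
ee_rot: [[0.001, 1.0, 0.001], [1.0, -0.001, -0.001], [-0.001, 0.001, -1.0]]
wrist_force: [0.6, -0.4, 6.5]
opening: 0.276
grasp_force: 30.2
```

Call:
{"name": "send_rows", "arguments": {
  "moves": [
    [[-0.2,-0.4,0],[0,0,0]],
    [[-0.5,-0.8,0],[0,0,0]],
    [[-0.8,-1.2,0],[0,0,0]],
    [[-0.8,-1.2,0],[0,0,0]],
    [[-0.8,-1.2,0],[0,0,0]]
  ]
}}

```text
time_s: 13.68
position: [0.618, 0.1341, 0.2225]
ee_rot: [[0.001, 1.0, 0.0], [1.0, -0.001, -0.001], [-0.001, 0.0, -1.0]]
wrist_force: [0.3, 0.0, 6.4]
opening: 0.272
grasp_force: 30.2
```

Call:
{"name": "send_rows", "arguments": {
  "moves": [
    [[-0.3,-0.3,0],[0,0,0]],
    [[-0.7,-0.7,0],[0,0,0]],
    [[-1.1,-0.9,0],[0,0,0]],
    [[-1.1,-0.9,0],[0,0,0]],
    [[-1.1,-0.9,0],[0,0,0]]
  ]
}}

```text
time_s: 14.1
position: [0.6071, 0.125, 0.2226]
ee_rot: [[0.001, 1.0, 0.001], [1.0, -0.001, -0.001], [-0.001, 0.001, -1.0]]
wrist_force: [0.6, 0.0, 7.7]
opening: 0.276
grasp_force: 30.1
```

Call:
{"name": "send_rows", "arguments": {
  "moves": [
    [[-0.4,-0.2,0],[0,0,0]],
    [[-0.9,-0.4,0],[0,0,0]],
    [[-1.3,-0.6,0],[0,0,0]],
    [[-1.3,-0.6,0],[0,0,0]],
    [[-1.3,-0.6,0],[0,0,0]]
  ]
}}

```text
time_s: 14.52
position: [0.5942, 0.1188, 0.2226]
ee_rot: [[0.001, 1.0, 0.001], [1.0, -0.001, -0.001], [-0.001, 0.001, -1.0]]
wrist_force: [0.3, -0.6, 6.5]
opening: 0.274
grasp_force: 30.2
```

Call:
{"name": "send_rows", "arguments": {
  "moves": [
    [[-0.5,-0.1,0],[0,0,0]],
    [[-0.9,-0.2,0],[0,0,0]],
    [[-1.4,-0.2,0],[0,0,0]],
    [[-1.4,-0.2,0],[0,0,0]],
    [[-1.4,-0.2,0],[0,0,0]]
  ]
}}

```text
time_s: 14.93
position: [0.5803, 0.1163, 0.2226]
ee_rot: [[0.001, 1.0, 0.001], [1.0, -0.001, -0.002], [-0.002, 0.001, -1.0]]
wrist_force: [-0.2, -0.6, 6.7]
opening: 0.276
grasp_force: 30.2
```

Call:
{"name": "send_rows", "arguments": {
  "moves": [
    [[-0.5,0,0],[0,0,0]],
    [[-1.0,0,0],[0,0,0]],
    [[-1.4,0.1,0],[0,0,0]],
    [[-1.4,0.1,0],[0,0,0]],
    [[-1.4,0.1,0],[0,0,0]]
  ]
}}

```text
time_s: 15.35
position: [0.5662, 0.1174, 0.2226]
ee_rot: [[0.001, 1.0, 0.001], [1.0, -0.001, -0.002], [-0.002, 0.001, -1.0]]
wrist_force: [-0.9, -1.1, 8.2]
opening: 0.27
grasp_force: 30.2
```

Call:
{"name": "send_rows", "arguments": {
  "moves": [
    [[-0.5,0.1,0],[0,0,0]],
    [[-0.9,0.3,0],[0,0,0]],
    [[-1.4,0.5,0],[0,0,0]],
    [[-1.4,0.5,0],[0,0,0]],
    [[-1.4,0.5,0],[0,0,0]]
  ]
}}

```text
time_s: 15.77
position: [0.552, 0.1224, 0.2226]
ee_rot: [[0.001, 1.0, 0.001], [1.0, -0.001, -0.002], [-0.002, 0.001, -1.0]]
wrist_force: [-1.1, -1.1, 7.2]
opening: 0.269
grasp_force: 30.2
```

Call:
{"name": "send_rows", "arguments": {
  "moves": [
    [[-0.4,0.2,0],[0,0,0]],
    [[-0.8,0.5,0],[0,0,0]],
    [[-1.2,0.8,0],[0,0,0]],
    [[-1.2,0.8,0],[0,0,0]],
    [[-1.2,0.8,0],[0,0,0]]
  ]
}}

```text
time_s: 16.18
position: [0.54, 0.1307, 0.2226]
ee_rot: [[0.001, 1.0, 0.001], [1.0, -0.001, -0.002], [-0.002, 0.001, -1.0]]
wrist_force: [-0.9, -1.3, 8.3]
opening: 0.271
grasp_force: 30.2
```

Call:
{"name": "send_rows", "arguments": {
  "moves": [
    [[-0.2,0.2,0],[0,0,0]],
    [[-0.5,0.5,0],[0,0,0]],
    [[-0.8,0.9,0],[0,0,0]],
    [[-0.8,0.9,0],[0,0,0]],
    [[-0.8,0.9,0],[0,0,0]]
  ]
}}

```text
time_s: 16.6
position: [0.532, 0.1399, 0.2226]
ee_rot: [[0.001, 1.0, 0.001], [1.0, -0.001, -0.002], [-0.002, 0.001, -1.0]]
wrist_force: [-1.4, -1.6, 8.7]
opening: 0.273
grasp_force: 30.2
```

Call:
{"name": "send_rows", "arguments": {
  "moves": [
    [[-0.2,0.3,0],[0,0,0]],
    [[-0.3,0.6,0],[0,0,0]],
    [[-0.5,1.0,0],[0,0,0]],
    [[-0.5,1.0,0],[0,0,0]],
    [[-0.5,1.0,0],[0,0,0]]
  ]
}}

```text
time_s: 17.02
position: [0.5266, 0.1497, 0.2226]
ee_rot: [[0.001, 1.0, -0.0], [1.0, -0.001, -0.002], [-0.002, -0.0, -1.0]]
wrist_force: [-3.2, -0.9, 8.6]
opening: 0.27
grasp_force: 30.4
```

Call:
{"name": "send_rows", "arguments": {
  "moves": [
    [[-0.1,0.2,0],[0,0,0]],
    [[-0.1,0.4,0],[0,0,0]],
    [[-0.2,0.6,0],[0,0,0]],
    [[-0.2,0.6,0],[0,0,0]],
    [[-0.2,0.6,0],[0,0,0]]
  ]
}}

```text
time_s: 17.43
position: [0.5245, 0.1555, 0.2226]
ee_rot: [[0.001, 1.0, -0.001], [1.0, -0.001, -0.003], [-0.003, -0.001, -1.0]]
wrist_force: [-2.6, -1.2, 8.8]
opening: 0.27
grasp_force: 30.5
```

Call:
{"name": "send_rows", "arguments": {
  "moves": [
    [[0,0.2,0],[0,0,0]],
    [[-0.1,0.4,0],[0,0,0]],
    [[-0.1,0.6,0],[0,0,0]],
    [[-0.1,0.6,0],[0,0,0]],
    [[-0.1,0.6,0],[0,0,0]]
  ]
}}

```text
time_s: 17.85
position: [0.5231, 0.1616, 0.2226]
ee_rot: [[0.0, 1.0, -0.001], [1.0, -0.0, -0.003], [-0.003, -0.001, -1.0]]
wrist_force: [-2.9, -1.5, 9.8]
opening: 0.272
grasp_force: 30.5
```

Call:
{"name": "send_rows", "arguments": {
  "moves": [
    [[0,0.2,0],[0,0,0]],
    [[-0.1,0.4,0],[0,0,0]],
    [[-0.1,0.6,0],[0,0,0]],
    [[-0.1,0.6,0],[0,0,0]],
    [[-0.1,0.6,0],[0,0,0]]
  ]
}}

```text
time_s: 18.27
position: [0.5223, 0.1679, 0.2226]
ee_rot: [[0.0, 1.0, -0.001], [1.0, -0.0, -0.002], [-0.002, -0.001, -1.0]]
wrist_force: [-2.4, -1.7, 9.9]
opening: 0.276
grasp_force: 30.5
```

Call:
{"name": "send_rows", "arguments": {
  "moves": [
    [[0,0.2,0],[0,0,0]],
    [[0,0.4,0],[0,0,0]],
    [[0,0.4,0],[0,0,0]],
    [[0,0.4,0],[0,0,0]]
  ]
}}

```text
time_s: 18.6
position: [0.5221, 0.172, 0.2226]
ee_rot: [[0.0, 1.0, -0.001], [1.0, -0.0, -0.002], [-0.002, -0.001, -1.0]]
wrist_force: [-3.4, -0.8, 9.9]
opening: 0.268
grasp_force: 30.5
```

Call:
{"name": "send_rows", "arguments": {
  "moves": [
    [[0,0.2,0],[0,0,0]],
    [[0,0.5,0],[0,0,0]],
    [[0,0.5,0],[0,0,0]],
    [[0,0.5,0],[0,0,0]]
  ]
}}

```text
time_s: 18.93
position: [0.5222, 0.1739, 0.2224]
ee_rot: [[0.002, 1.0, -0.002], [1.0, -0.002, -0.008], [-0.008, -0.002, -1.0]]
wrist_force: [-3.6, -5.7, 11.4]
opening: 0.271
grasp_force: 30.7
```

Call:
{"name": "send_rows", "arguments": {
  "moves": [
    [[0,0.2,0],[0,0,0]],
    [[0,0.2,0],[0,0,0]],
    [[0,0.2,0],[0,0,0]],
    [[0,0.2,0],[0,0,0]],
    [[0,0.2,0],[0,0,0]],
    [[0,0.2,0],[0,0,0]],
    [[0,0.2,0],[0,0,0]],
    [[0,0.2,0],[0,0,0]],
    [[0,0.2,0],[0,0,0]],
    [[0,0.2,0],[0,0,0]],
    [[0,0.2,0],[0,0,0]],
    [[0,0.2,0],[0,0,0]],
    [[0,0.2,0],[0,0,0]],
    [[0,0.2,0],[0,0,0]]
  ]
}}

```text
time_s: 20.1
position: [0.5222, 0.1744, 0.2224]
ee_rot: [[0.003, 1.0, -0.003], [1.0, -0.003, -0.01], [-0.01, -0.003, -1.0]]
wrist_force: [-3.2, -7.3, 12.4]
opening: 0.275
grasp_force: 30.8
```

```bash
python3 -c "
from h import *
st();s=ctrl.get_state();print(s['position'])
p=ctrl.capture('wrist');cv2.imwrite('pics/stop.png',p['frame'])"
```

```text
t 20.1 ang 177.15 r 0.055 Ft(ccw+) 7.48 Fr 2.87 Fz 12.4
[0.52219552 0.17443033 0.22239873]
```

View pics/stop.png

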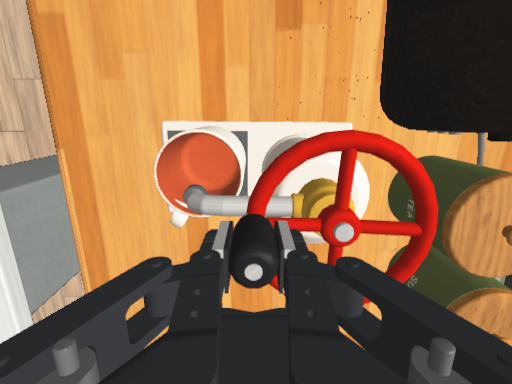

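The stop is found at knob angle ≈178°. The knob, at (254,245) in the picture, lies in line with the spout and is still centred in the pads. Now I back it off two turns counter-clockwise.

```bash
python3 -c "
from h import *
arc(*C0,180,360,20,0,(.5228,.1802));arc(*C0,0,180,20,0,(.6321,.1717));arc(*C0,180,360,20,0,(.5221,.1717))"
```

```text
[[[-0.0, -1.7, 0], [0, 0, 0]], [[0.2, -2.5, 0], [0, 0, 0]], [[0.5, -3.3, 0], [0, 0, 0]], [[1.0, -4.1, 0], [0, 0, 0]], [[1.5, -4.7, 0], [0, 0, 0]], [[2.2, -5.3, 0], [0, 0, 0]], [[2.9, -5.8, 0], [0, 0, 0]], [[3.7, -6.1, 0], [0, 0, 0]], [[4.6, -6.3, 0], [0, 0, 0]], [[5.4, -6.4, 0], [0, 0, 0]], [[6.3, -6.3, 0], [0, 0, 0]], [[7.1, -6.1, 0], [0, 0, 0]], [[7.9, -5.8, 0], [0, 0, 0]], [[8.7, -5.3, 0], [0, 0, 0]], [[9.3, -4.7, 0], [0, 0, 0]], [[9.9, -4.1, 0], [0, 0, 0]], [[10.3, -3.3, 0], [0, 0, 0]], [[10.7, -2.5, 0], [0, 0, 0]], [[10.9, -1.7, 0], [0, 0, 0]], [[10.9, -0.9, 0], [0, 0, 0]]]
[[[-0.1, 0.9, 0], [0, 0, 0]], [[-0.3, 1.7, 0], [0, 0, 0]], [[-0.6, 2.5, 0], [0, 0, 0]], [[-1.1, 3.2, 0], [0, 0, 0]], [[-1.6, 3.9, 0], [0, 0, 0]], [[-2.3, 4.4, 0], [0, 0, 0]], [[-3.0, 4.9, 0], [0, 0, 0]], [[-3.8, 5.2, 0], [0, 0, 0]], [[-4.6, 5.4, 0], [0, 0, 0]], [[-5.5, 5.5, 0], [0, 0, 0]], [[-6.4, 5.4, 0], [0, 0, 0]], [[-7.2, 5.2, 0], [0, 0, 0]], [[-8.0, 4.9, 0], [0, 0, 0]], [[-8.7, 4.4, 0], [0, 0, 0]], [[-9.4, 3.9, 0], [0, 0, 0]], [[-9.9, 3.2, 0], [0, 0, 0]], [[-10.4, 2.5, 0], [0, 0, 0]], [[-10.7, 1.7, 0], [0, 0, 0]], [[-10.9, 0.9, 0], [0, 0, 0]], [[-11.0, 0.0, 0], [0, 0, 0]]]
[[[0.1, -0.9, 0], [0, 0, 0]], [[0.3, -1.7, 0], [0, 0, 0]], [[0.6, -2.5, 0], [0, 0, 0]], [[1.1, -3.2, 0], [0, 0, 0]], [[1.6, -3.9, 0], [0, 0, 0]], [[2.3, -4.4, 0], [0, 0, 0]], [[3.0, -4.9, 0], [0, 0, 0]], [[3.8, -5.2, 0], [0, 0, 0]], [[4.6, -5.4, 0], [0, 0, 0]], [[5.5, -5.5, 0], [0, 0, 0]], [[6.4, -5.4, 0], [0, 0, 0]], [[7.2, -5.2, 0], [0, 0, 0]], [[8.0, -4.9, 0], [0, 0, 0]], [[8.7, -4.4, 0], [0, 0, 0]], [[9.4, -3.9, 0], [0, 0, 0]], [[9.9, -3.2, 0], [0, 0, 0]], [[10.4, -2.5, 0], [0, 0, 0]], [[10.7, -1.7, 0], [0, 0, 0]], [[10.9, -0.9, 0], [0, 0, 0]], [[11.0, 0.0, 0], [0, 0, 0]]]
```

Call:
{"name": "send_rows", "arguments": {
  "moves": [
    [[0,-0.9,0],[0,0,0]],
    [[0,-1.7,0],[0,0,0]],
    [[0.2,-2.5,0],[0,0,0]],
    [[0.5,-3.3,0],[0,0,0]],
    [[1.0,-4.1,0],[0,0,0]],
    [[1.5,-4.7,0],[0,0,0]],
    [[2.2,-5.3,0],[0,0,0]],
    [[2.9,-5.8,0],[0,0,0]],
    [[3.7,-6.1,0],[0,0,0]],
    [[4.6,-6.3,0],[0,0,0]],
    [[5.4,-6.4,0],[0,0,0]],
    [[6.3,-6.3,0],[0,0,0]],
    [[7.1,-6.1,0],[0,0,0]],
    [[7.9,-5.8,0],[0,0,0]],
    [[8.7,-5.3,0],[0,0,0]],
    [[9.3,-4.7,0],[0,0,0]],
    [[9.9,-4.1,0],[0,0,0]],
    [[10.3,-3.3,0],[0,0,0]],
    [[10.7,-2.5,0],[0,0,0]],
    [[10.9,-1.7,0],[0,0,0]]
  ]
}}

```text
time_s: 21.82
position: [0.6317, 0.1612, 0.2224]
ee_rot: [[0.002, 1.0, -0.002], [1.0, -0.002, -0.003], [-0.003, -0.002, -1.0]]
wrist_force: [-1.7, -1.4, 8.0]
opening: 0.275
grasp_force: 30.6
```

Call:
{"name": "send_rows", "arguments": {
  "moves": [
    [[0,0.9,0],[0,0,0]],
    [[-0.1,1.7,0],[0,0,0]],
    [[-0.2,2.6,0],[0,0,0]],
    [[-0.6,3.4,0],[0,0,0]],
    [[-1.1,4.1,0],[0,0,0]],
    [[-1.6,4.7,0],[0,0,0]],
    [[-2.2,5.3,0],[0,0,0]],
    [[-3.0,5.7,0],[0,0,0]],
    [[-3.8,6.1,0],[0,0,0]],
    [[-4.6,6.3,0],[0,0,0]],
    [[-5.5,6.3,0],[0,0,0]],
    [[-6.3,6.3,0],[0,0,0]],
    [[-7.2,6.1,0],[0,0,0]],
    [[-8.0,5.7,0],[0,0,0]],
    [[-8.7,5.3,0],[0,0,0]],
    [[-9.3,4.7,0],[0,0,0]],
    [[-9.9,4.1,0],[0,0,0]],
    [[-10.3,3.4,0],[0,0,0]],
    [[-10.7,2.5,0],[0,0,0]],
    [[-10.9,1.7,0],[0,0,0]]
  ]
}}

```text
time_s: 23.48
position: [0.5228, 0.1804, 0.2226]
ee_rot: [[-0.001, 1.0, 0.002], [1.0, 0.001, 0.001], [0.001, 0.002, -1.0]]
wrist_force: [1.0, 1.7, 5.0]
opening: 0.273
grasp_force: 30.1
```

Call:
{"name": "send_rows", "arguments": {
  "moves": [
    [[0,-0.9,0],[0,0,0]],
    [[0,-1.7,0],[0,0,0]],
    [[0.2,-2.5,0],[0,0,0]],
    [[0.5,-3.3,0],[0,0,0]],
    [[1.0,-4.1,0],[0,0,0]],
    [[1.5,-4.7,0],[0,0,0]],
    [[2.2,-5.3,0],[0,0,0]],
    [[2.9,-5.8,0],[0,0,0]],
    [[3.7,-6.1,0],[0,0,0]],
    [[4.6,-6.3,0],[0,0,0]],
    [[5.4,-6.4,0],[0,0,0]],
    [[6.3,-6.3,0],[0,0,0]],
    [[7.1,-6.1,0],[0,0,0]],
    [[7.9,-5.8,0],[0,0,0]],
    [[8.7,-5.3,0],[0,0,0]],
    [[9.3,-4.7,0],[0,0,0]],
    [[9.9,-4.1,0],[0,0,0]],
    [[10.3,-3.3,0],[0,0,0]],
    [[10.7,-2.5,0],[0,0,0]],
    [[10.9,-1.7,0],[0,0,0]]
  ]
}}

```text
time_s: 25.15
position: [0.6316, 0.1612, 0.2224]
ee_rot: [[0.002, 1.0, -0.002], [1.0, -0.002, -0.003], [-0.003, -0.002, -1.0]]
wrist_force: [-1.5, -1.7, 8.4]
opening: 0.269
grasp_force: 30.6
```

Call:
{"name": "send_rows", "arguments": {
  "moves": [
    [[0,0.9,0],[0,0,0]],
    [[-0.1,1.7,0],[0,0,0]],
    [[-0.2,2.6,0],[0,0,0]],
    [[-0.6,3.4,0],[0,0,0]],
    [[-1.1,4.1,0],[0,0,0]],
    [[-1.6,4.7,0],[0,0,0]],
    [[-2.2,5.3,0],[0,0,0]],
    [[-3.0,5.7,0],[0,0,0]],
    [[-3.8,6.1,0],[0,0,0]],
    [[-4.6,6.3,0],[0,0,0]],
    [[-5.5,6.3,0],[0,0,0]],
    [[-6.3,6.3,0],[0,0,0]],
    [[-7.2,6.1,0],[0,0,0]],
    [[-8.0,5.7,0],[0,0,0]],
    [[-8.7,5.3,0],[0,0,0]],
    [[-9.3,4.7,0],[0,0,0]],
    [[-9.9,4.1,0],[0,0,0]],
    [[-10.3,3.4,0],[0,0,0]],
    [[-10.7,2.5,0],[0,0,0]],
    [[-10.7,2.5,0],[0,0,0]]
  ]
}}

```text
time_s: 26.82
position: [0.5241, 0.1864, 0.2226]
ee_rot: [[0.001, 1.0, -0.0], [1.0, -0.001, -0.001], [-0.001, -0.0, -1.0]]
wrist_force: [-1.2, -0.9, 9.0]
opening: 0.268
grasp_force: 30.4
```

```bash
python3 -c "
from h import *
st()"
```

```text
t 26.82 ang 164.49 r 0.055 Ft(ccw+) 1.21 Fr 0.86 Fz 9.0
```

Call:
{"name": "send_rows", "arguments": {
  "moves": [
    [[-0.1,-0.4,0],[0,0,0]],
    [[-0.1,-0.8,0],[0,0,0]],
    [[-0.2,-1.2,0],[0,0,0]],
    [[-0.2,-1.5,0],[0,0,0]],
    [[-0.2,-1.5,0],[0,0,0]],
    [[-0.2,-1.5,0],[0,0,0]],
    [[-0.2,-1.5,0],[0,0,0]],
    [[-0.2,-1.5,0],[0,0,0]]
  ]
}}

```text
time_s: 27.48
position: [0.5221, 0.1729, 0.2226]
ee_rot: [[-0.0, 1.0, -0.001], [1.0, 0.0, -0.0], [-0.0, -0.001, -1.0]]
wrist_force: [-1.5, -1.0, 8.6]
opening: 0.274
grasp_force: 30.3
```

```bash
python3 -c "
from h import *
st();s=ctrl.get_state();print(s['position'])
p=ctrl.capture('wrist');cv2.imwrite('pics/end.png',p['frame'])
a=cv2.imread('pics/stop.png')
for im in(a,p['frame']):
    h=cv2.cvtColor(im,cv2.COLOR_BGR2HSV);m=((h[...,0]<6)|(h[...,0]>174))&(h[...,1]>190)
    y,x=np.nonzero(m[205:255,365:415]);print('spoke right',np.polyfit(x,y,1).round(4),len(x))
    x=np.nonzero(m[150:205,315:370]);print('spoke up',np.polyfit(x[0],x[1],1).round(4))
cv2.imwrite('pics/cmp.png',np.hstack([a[100:320,130:480],p['frame'][100:320,130:480]]))"
```

```text
t 27.48 ang 178.71 r 0.055 Ft(ccw+) 1.01 Fr 1.45 Fz 8.6
[0.52212857 0.17293828 0.22257217]
spoke right [ 0.2852 17.8289] 794
spoke up [-0.0329 29.8474]
spoke right [ 0.3168 15.5111] 813
spoke up [-0.0605 29.9704]
```

View pics/cmp.png

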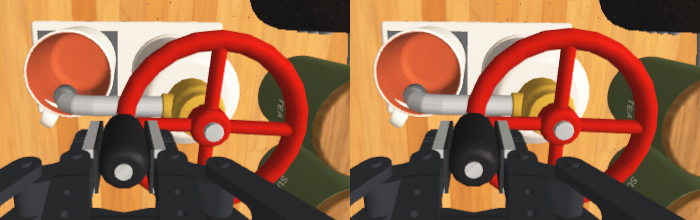

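Both halves show the same wheel attitude with the knob centred in the pads and the mug unmoved. The 1.6° difference between them matches the stem twist released after the stop.

Call:
{"name": "send_rows", "arguments": {
  "moves": [
    [[0,0,0],[0,0,0]],
    [[0,0,0],[0,0,0]],
    [[0,0,0],[0,0,0]],
    [[0,0,0],[0,0,0]],
    [[0,0,0],[0,0,0]],
    [[0,0,0],[0,0,0]]
  ]
}}

```text
time_s: 28.03
position: [0.5221, 0.1729, 0.2226]
ee_rot: [[-0.0, 1.0, -0.001], [1.0, 0.0, -0.001], [-0.001, -0.001, -1.0]]
wrist_force: [-2.4, -0.3, 8.3]
opening: 0.272
grasp_force: 30.3
```

```bash
python3 -c "
from h import *
st();print(ctrl.close_job())"
```

```text
t 28.03 ang 178.71 r 0.055 Ft(ccw+) 0.34 Fr 2.37 Fz 8.3
the job is handed in; nothing more can be done
None
```

I closed the valve gently to its stop (about 7 N at the knob), held it there about 1 s, then backed it off two full turns, to within about half a degree by my estimate; the job was handed in at 28 s with the knob still gripped and the wheel still.

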